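# Set out three bottles and a carton in their matching holders

### The arm

A 6-joint arm with a two-finger parallel gripper is mounted at the origin on a cart in front of the work surface, level with it; the furniture and walls round the work are solid. World frame = base frame: x ahead of the robot, y to its left, z up, the work surface at z = 0. Lengths are in m, angles in rad, forces in N, time in s.
With the tool pointing down it reaches from about 0.325 to 0.775 m from the base axis. Payload 5.5 kg.
Tool frame: the origin (TCP) lies between the finger pads; the fingertips stand tip_extent ahead of it and the grasp point (between the pads) is the TCP (tip_extent is the distance from the TCP to the fingertips, in m); z points along the fingers, y is the line along which they close (so a half turn about z gives the same grasp; the last joint's range is limited). The gripper opens to 88 mm and grips with 3 to 60 N. Pads are 20 mm wide; open, the fingers measure 115 mm over their backs; the gripper's body (75 mm by 178 mm) begins 61 mm behind the grasp point.
Start: joints at [1.11, 0.091, 1.231, -0, 1.82, -0.057], TCP at [0.236, 0.552, 0.242] pointing down, gripper open.
Joint ranges: [-2.87, 2.87], [-0.86, 2.18], [0.17, 2.46], [-1.51, 4.65], [0.06, 2.69], [-2.65, 2.65]. Speed limits (rad/s): [2.57, 2.57, 3.01, 3.14, 3.14, 3.14].

### API

Orientations are given as a unit quaternion [w, x, y, z].
In Python, from workcell import move_ptp, move_straight, set_joints, grip, hold, ik, read_state, grab_frame, Unreachable, close_job, tip_extent gives the robot as it stands. The module is installed in compiled form; this text tells all that it offers. Calls block until the motion is done:
- move_ptp(position, orientation): joint-space move of the TCP to a pose.
- move_straight(position, rotation=None, rate=0.15): straight line of the TCP; rotation=None keeps the orientation; rate is the mean speed in m/s.
- set_joints(angles): joint-space move.
- grip(opening, effort=None): opening from 0.0 (shut) to 1.0 (fully open); effort is the grip in N (None keeps the last); returns when the fingers have stopped.
- hold(seconds).
- ik(position, orientation): joint angles nearest the present ones, or None.
- read_state(): the state.
- grab_frame(name): name is "side" or "top"; returns a dict with "color" (420x560x3 uint8, blue, green, red), "fx", "fy", "cx", "cy" (pixels), "position" and "attitude" of the camera in the world. Camera axes: x right, y up, looking along -z (the intrinsics and any distortion apply to the point x, -y, -z); pixel columns grow to the right and rows downward; lengths in m; the calibration is good to about 2 mm. A picture is of the moment at which its call begins. There is no depth.
A pose or a line that the arm cannot do raises Unreachable and nothing moves.
- close_job(): hands the job in; it is judged then, once.
The state is a dict: "clock": time; "qpos": joint angles; "joint_velocities": joint speeds; "joint_efforts": joint torques, N m; "ee_pos": TCP position; "tool_rot": TCP orientation; "contact_force": force on the tool from outside, world axes, zero at the start; "moment": the same for the moment, N m; "finger_gap": opening from 0.0 (shut) to 1.0 (fully open); "finger_force": force on a finger pad.
Only numpy, scipy, OpenCV 4.12 (cv2) and the standard library are available. Lean on these libraries where they do the work, as an engineer would, in place of code of your own. Each camera call takes 0.05 s, during which the arm holds its last target. There are 200 camera calls.

### The job

Get the assay place ready: stand each of the three bottles from the right of the case in the round holder of its own size (amber bottle in the largest, white bottle in the middle one, vial in the smallest), and stand the flat blue carton on its narrow edge in the wide slot of the aluminium stand, about in the middle of the slot's length. Keep everything upright, seat each thing fully on its holder's floor, and leave the timer and the black marker where they lie.

Things in the scene. Friction and masses are not known exactly. Their poses are not given: they have to be found in the camera images.
- amber_bottle: closed brown round bottle, 115 mm high: body 58 mm across, shoulder ends at 97 mm, black cap 34 mm across above; 0.2 kg. Origin: centre of its underside, z up. Starts on the bench right of the big open aluminium case (fixed, x 0.33 to 0.77, y -0.23 to 0.1 m, up to 0.2 m high: carry things well over it), in a row along x with the white bottle and the vial
- white_bottle: closed white round bottle, 88 mm high: body 38 mm across, white cap 34 mm across over the top 16 mm; 0.06 kg. Origin: centre of its underside, z up. Starts standing in the same row right of the case
- vial: the smallest bottle: closed white vial, 46 mm high, 25 mm across, white cap 24 mm across over the top 8 mm; 0.02 kg. Origin: centre of its underside, z up. Starts standing in the same row right of the case
- flat_carton: closed flat blue carton standing on its narrow edge: 122 mm long (its x), 38 mm thick (its y), 112 mm high (its z, up); 0.1 kg. Origin: centre of its underside. Starts on the open bench left of the big case
- holder_large: the largest of three round aluminium holders fixed to the bench, alike but for size: an open ring with a floor, bore 70 mm, outside 80 mm across, rim 16 mm and inner floor 5 mm above the bench. It fits the amber bottle. Origin on the axis at bench level; z up. On the robot's left of the big case
- holder_medium: the middle of three round aluminium holders fixed to the bench, alike but for size: an open ring with a floor, bore 50 mm, outside 60 mm across, rim 16 mm and inner floor 5 mm above the bench. It fits the white bottle. Origin on the axis at bench level; z up. On the robot's left of the big case
- holder_small: the smallest of three round aluminium holders fixed to the bench, alike but for size: an open ring with a floor, bore 37 mm, outside 47 mm across, rim 16 mm and inner floor 5 mm above the bench. It fits the vial. Origin on the axis at bench level; z up. On the robot's left of the big case
- carton_stand: aluminium stand fixed left of the case: base plate 79 (x) by 130 mm (y), 4 mm thick, three dividers along y, 3 mm thick, tops at 56 mm, centred at x = -38, +15, +38 mm. The wide slot (50 mm, middle at x = -11.5 mm) takes the carton on its narrow edge, long side along y; the narrow one (20 mm) stays empty. Slots open on top and at the ends. Origin: bench level, plate centre; z up
- timer: white bench timer, 66 x 72 x 18 mm, lying loose near the holders, in front of the black block heater (fixed); a bystander. Origin: centre of its underside
- marker: marker pen with black cap, 132 mm long, 12 mm thick, lying loose by the front edge of the bench, in front of the row of bottles; a bystander. Origin: middle of its underside
There are look-alikes about, which are no part of the job. Of the things shaped like the white_bottle, the white one is meant.

How it is judged:
At the end, for the whole second after the job is handed in: Each bottle rests upright (0.1 rad) on the floor of its own holder, axes within 10 mm; the carton rests upright (0.1 rad) on the base plate in the wide slot, parallel to it within 0.15 rad, within 10 mm of the slot's middle across and 20 mm along it (horizontal distance between amber_bottle and holder_large below 0.01 m and z of amber_bottle in the frame of holder_large below 0.009 m and angle between each of amber_bottle, white_bottle, vial, flat_carton's own z axis and vertical below 0.1 rad and linear speed of each of amber_bottle, white_bottle, vial, flat_carton below 0.02 m/s and horizontal distance between white_bottle and holder_medium below 0.01 m and z of white_bottle in the frame of holder_medium below 0.009 m and horizontal distance between vial and holder_small below 0.01 m and z of vial in the frame of holder_small below 0.009 m and x of flat_carton in the frame of carton_stand between -0.0215 and -0.0015 m and y of flat_carton in the frame of carton_stand between -0.02 and 0.02 m and z of flat_carton in the frame of carton_stand below 0.009 m and angle between the x axis of flat_carton and the y axis of carton_stand, either way round below 0.15 rad); the robot touches nothing.
It fails at once if a bottle or the carton tips over or is carried strongly tilted (more than 0.6 rad) (angle between any of amber_bottle, white_bottle, vial, flat_carton's own z axis and vertical above 0.6 rad).
It fails at once if the timer is pushed more than 25 mm (distance of timer from where it was at the start of the episode above 0.025 m).
It fails at once if the marker is pushed more than 25 mm (distance of marker from where it was at the start of the episode above 0.025 m).
It also fails if it takes over 118 s, if anything falls off the work surface, if the arm or the gripper's body presses on something with over 40 N, if the wrist force passes 120 N, or if a joint passes its speed limit or range.

## Working session

There is one attempt and no reset: what is moved stays moved. The work goes in short steps, each a Python script; the robot and the scene stay as the last script left them, time stands still between calls to the robot, and variables do not carry over. Pictures are saved under pics/ and viewed, at most 14 in all, crops included, and the job is handed in when it is done.

```bash
mkdir -p pics
python3 - <<'E'
from workcell import *
import cv2,pickle
for n in("side","top"):
    f=grab_frame(n); cv2.imwrite(f"pics/{n}0.png",f["color"]); pickle.dump(f,open(f"{n}0.pkl","wb"))
    print(n,{k:v for k,v in f.items() if k!="color"})
s=read_state();print(s,tip_extent)
E
```

```text
side {'fx': 491.19291688767765, 'fy': 491.19291688767765, 'cx': 278.84438125007927, 'cy': 205.53975203651282, 'position': array([-0.23883767, -0.61680649,  0.89072573]), 'attitude': array([ 0.82804553,  0.37837036, -0.16502051, -0.37940045])}
top {'fx': 432.7587207918796, 'fy': 432.7587207918796, 'cx': 280.79298944681426, 'cy': 215.4972671016682, 'position': array([0.34081357, 0.03385076, 1.39433286]), 'attitude': array([ 0.71020743,  0.04403529, -0.03151116, -0.70190694])}
{'clock': 0.1, 'qpos': array([ 1.11025049e+00,  9.17682375e-02,  1.23171235e+00, -7.25736371e-06,
        1.81975712e+00, -5.66787416e-02]), 'joint_velocities': array([-0.00044037, -0.00087058, -0.00427079, -0.00023938, -0.00019574,
       -0.00038214]), 'joint_efforts': array([ 2.77794519e-03, -4.47860134e+01, -4.07568741e+01,  7.00853672e-02,
        2.84651929e-02, -1.13174908e-04]), 'ee_pos': array([0.23568653, 0.55154714, 0.24065908]), 'tool_rot': array([-2.06951058e-04,  2.00564768e-01,  9.79680100e-01, -7.96071073e-04]), 'contact_force': array([-0.47442202,  0.17945598,  0.68670145]), 'moment': array([0.00087834, 0.02360265, 0.03221158]), 'finger_force': 0.0, 'finger_gap': 0.9992969455825763} 0.019
```

View pics/side0.png

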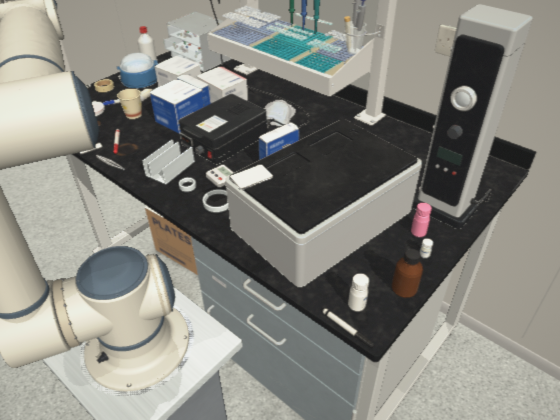

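View pics/top0.png

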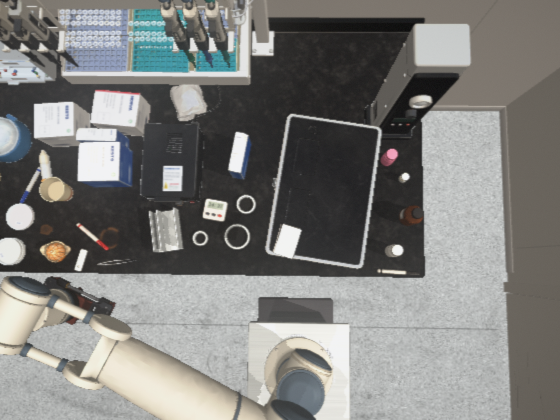

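```bash
cat > h.py <<'E'
import numpy as np,cv2,pickle
from scipy.spatial.transform import Rotation as R
def rot(q): return R.from_quat([q[1],q[2],q[3],q[0]])
def ray(f,uv):
    d=np.array([(uv[0]-f["cx"])/f["fx"],-(uv[1]-f["cy"])/f["fy"],-1]); return np.array(f["position"]),rot(f["attitude"]).apply(d)
def onplane(f,uv,z):
    p,d=ray(f,uv); return p+d*(z-p[2])/d[2]
def proj(f,P):
    c=rot(f["attitude"]).inv().apply(np.array(P)-f["position"]); return np.array([f["cx"]-f["fx"]*c[...,0]/c[...,2],f["cy"]+f["fy"]*c[...,1]/c[...,2]]).T
def tri(f,a,g,b):
    p,d=ray(f,a);q,e=ray(g,b);d/=np.linalg.norm(d);e/=np.linalg.norm(e)
    s=np.linalg.lstsq(np.c_[d,-e],q-p,rcond=None)[0];A=p+s[0]*d;B=q+s[1]*e
    return (A+B)/2,np.linalg.norm(A-B)
E
python3 - <<'E'
from h import *
T=pickle.load(open("top0.pkl","rb"))["color"];S=pickle.load(open("side0.pkl","rb"))["color"]
def crop(im,x0,y0,x1,y1,k): return cv2.resize(im[y0:y1,x0:x1],None,fx=k,fy=k,interpolation=cv2.INTER_CUBIC)
cv2.imwrite("pics/cT_left.png",crop(T,140,120,270,260,4))
a=crop(T,370,140,435,285,4);b=crop(S,315,195,445,345,4)[:580]
im=np.zeros((600,800,3),np.uint8);im[:a.shape[0],:a.shape[1]]=a;im[:b.shape[0],270:270+b.shape[1]]=b
cv2.imwrite("pics/c_right.png",im)
cv2.imwrite("pics/cS_left.png",crop(S,135,110,305,230,4))
E
```

```text
(no output)
```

View pics/cT_left.png

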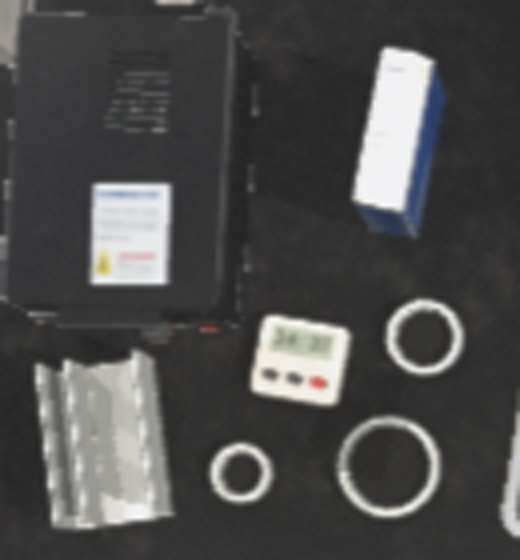

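View pics/c_right.png

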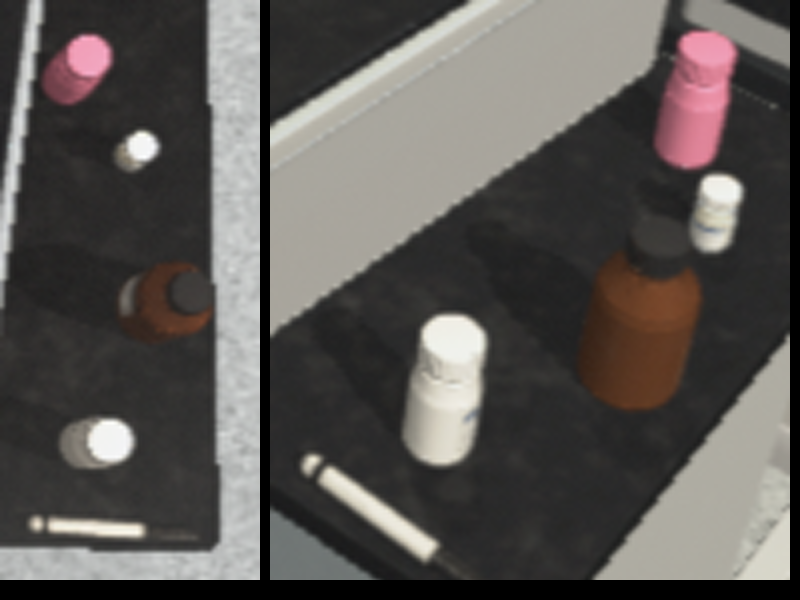

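View pics/cS_left.png

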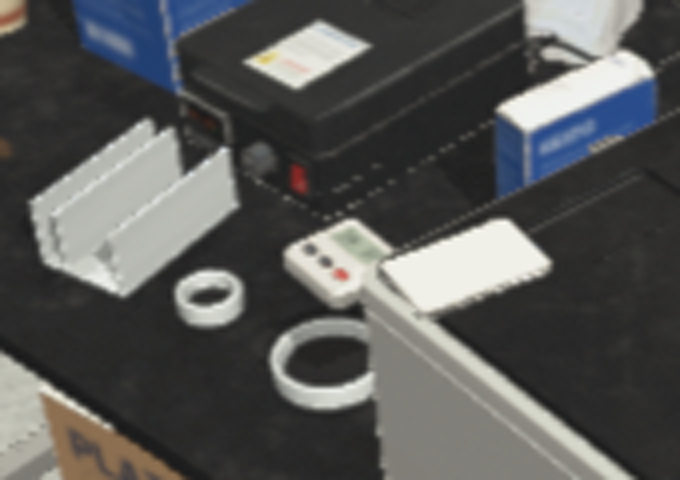

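```bash
cat > meas.py <<'E'
from h import *
T=pickle.load(open("top0.pkl","rb"));S=pickle.load(open("side0.pkl","rb"));k=4
g=cv2.cvtColor(T["color"],cv2.COLOR_BGR2GRAY)
def big(x0,y0,x1,y1): return cv2.resize(g[y0:y1,x0:x1],None,fx=k,fy=k,interpolation=cv2.INTER_CUBIC)
def back(p,x0,y0): return (np.asarray(p)+.5)/k-.5+[x0,y0]
def blob(box,th,z,kind):
    c,hh=cv2.findContours((big(*box)>th).astype(np.uint8),cv2.RETR_CCOMP,cv2.CHAIN_APPROX_NONE)
    i=max(range(len(c)),key=lambda i:cv2.contourArea(c[i]) if hh[0][i][3]<0 else 0)
    P=np.array([onplane(T,back(q[0],*box[:2]),z)[:2] for q in c[i]],np.float32)
    out=[kind(P)]
    j=[j for j in range(len(c)) if hh[0][j][3]==i]
    if j:
        j=max(j,key=lambda j:cv2.contourArea(c[j]))
        if len(c[j])>20: out.append(kind(np.array([onplane(T,back(q[0],*box[:2]),z)[:2] for q in c[j]],np.float32)))
    return out
np.set_printoptions(precision=4,suppress=True)
for n,b,z in(("L",(220,220,255,254),.016),("M",(233,191,260,216),.016),("S",(188,227,212,250),.016)):
    for th in (90,120): print(n,th,blob(b,th,z,cv2.fitEllipse))
for n,b,z,th in(("white",(384,240,408,262),.088,(215,235)),("vial",(398,170,412,186),.046,(190,215)),):
    for t in th: print(n,t,blob(b,t,z,cv2.fitEllipse)[:1])
for t in (150,190): print("carton",blob((225,125,255,185),t,.112,cv2.minAreaRect)[:1])
print("timer",blob((200,195,232,225),120,.018,cv2.minAreaRect)[:1])
for n,a,b in(("white",(397.5,250),(360.7,278.7)),("amber",(417.7,213.2),(412.7,254.2)),("vial",(405.7,176.7),(427.5,242)),
 ("Lfar",(150,211.2),(172.5,140.5)),("Mfar",(156.8,210.2),(180,143.8)),("Rfar",(175.5,208),(191.2,147.5)),("Lnear",(153.8,251.8),(143.2,160.5)),("Mnear",(163,250.5),(148,163.8)),("Rnear",(182.5,248.8),(161,173))):
    p,e=tri(T,a,S,b); print(n,p,round(e,4),"top-plane",onplane(T,a,{"white":.088,"amber":.115,"vial":.046}.get(n,.056))[:2])
E
python3 meas.py
```

```text
L 90 [((0.42061829566955566, 0.19889971613883972), (0.08174005895853043, 0.08376839011907578), 173.9373321533203), ((0.4209851324558258, 0.19906993210315704), (0.06330936402082443, 0.06552039831876755), 127.77017974853516)]
L 120 [((0.4204399585723877, 0.19890986382961273), (0.07995013892650604, 0.08139921724796295), 178.84942626953125), ((0.42116764187812805, 0.19939789175987244), (0.06556977331638336, 0.0680343508720398), 134.4381866455078)]
M 90 [((0.525240421295166, 0.17274299263954163), (0.06248106062412262, 0.06423595547676086), 161.66868591308594), ((0.5243901014328003, 0.17228971421718597), (0.04287543520331383, 0.04419941082596779), 70.86300659179688)]
M 120 [((0.5252569913864136, 0.17286455631256104), (0.06068859249353409, 0.062169164419174194), 159.98414611816406), ((0.5245535969734192, 0.17240501940250397), (0.04514935985207558, 0.046238478273153305), 69.84955596923828)]
S 90 [((0.41407909989356995, 0.3171890079975128), (0.049066245555877686, 0.05169012397527695), 170.41384887695312), ((0.41373851895332336, 0.31654074788093567), (0.02951282449066639, 0.03123464807868004),
[... 939 characters left out ...]
 80.26126861572266)]
timer [((0.5053252577781677, 0.2721322178840637), (0.07406580448150635, 0.06614091247320175), 80.77774047851562)]
white [ 0.3801 -0.2927  0.087 ] 0.0018 top-plane [ 0.3807 -0.2932]
amber [ 0.4896 -0.3486  0.1119] 0.0 top-plane [ 0.4892 -0.3477]
vial [ 0.6122 -0.3328  0.044 ] 0.0021 top-plane [ 0.6125 -0.3331]
Lfar [0.4933 0.4705 0.0505] 0.0018 top-plane [0.4934 0.4681]
Mfar [0.4998 0.4491 0.0442] 0.0044 top-plane [0.4968 0.4469]
Rfar [0.5022 0.3903 0.0555] 0.0056 top-plane [0.5043 0.3884]
Lnear [0.3671 0.451  0.0542] 0.0005 top-plane [0.3669 0.4506]
Mnear [0.3687 0.4248 0.054 ] 0.0065 top-plane [0.3713 0.4221]
Rnear [0.3726 0.3678 0.0467] 0.0123 top-plane [0.3773 0.3617]
```

Run:
```python
from h import *
T=pickle.load(open("top0.pkl","rb"))["color"];S=pickle.load(open("side0.pkl","rb"))["color"]
c=lambda im,x0,y0,x1,y1,k:cv2.resize(im[y0:y1,x0:x1],None,fx=k,fy=k,interpolation=cv2.INTER_CUBIC)
a=c(T,143,203,188,257,10);b=c(S,140,135,198,187,6);im=np.zeros((560,800,3),np.uint8)
im[:540,:450]=a;im[:312,452:800]=b;cv2.imwrite("pics/stand.png",im)
```

```text
(no output)
```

View pics/stand.png

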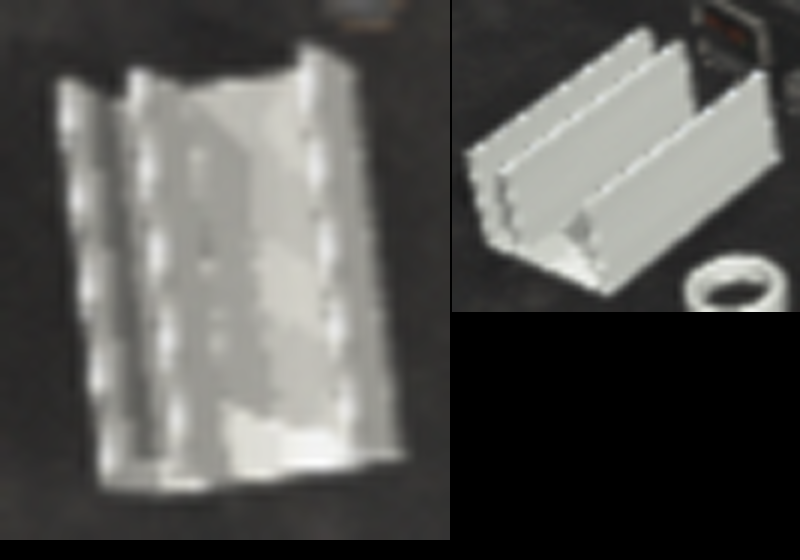

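Run:
```python
from h import *
np.set_printoptions(precision=4,suppress=True)
T=pickle.load(open("top0.pkl","rb"));S=pickle.load(open("side0.pkl","rb"))
P={}
for n,a,b in(("Lf",(68,80),(645,32)),("Mf",(138,70),(683,43)),("Rf",(308,48),(762,75)),("Ln",(108,487),(470,155)),("Mn",(180,478),(500,178)),("Rn",(351,460),(583,212))):
    a=np.array(a)/10+[142.55,202.55];b=(np.array(b)-[452,0])/6+[139.6,134.6]
    P[n]=onplane(T,a,.056)[:2];p,e=tri(T,a,S,b);print(n,P[n],p,round(e,4))
for x in"LMR": d=P[x+"f"]-P[x+"n"];print(x,np.hypot(*d),np.arctan2(d[1],d[0]),(P[x+"f"]+P[x+"n"])/2)
m=lambda x:(P[x+"f"]+P[x+"n"])/2
print(np.hypot(*(m("L")-m("M"))),np.hypot(*(m("M")-m("R"))),"slot centre",(m("M")+m("R"))/2)
```

```text
Lf [0.4954 0.4703] [0.4944 0.4733 0.0509] 0.0042
Mf [0.4988 0.4484] [0.4986 0.4502 0.0519] 0.0016
Rf [0.5063 0.3952] [0.5058 0.3971 0.0519] 0.0025
Ln [0.3686 0.4521] [0.368  0.4536 0.0527] 0.0016
Mn [0.3716 0.4298] [0.3705 0.4335 0.0471] 0.0035
Rn [0.3778 0.3768] [0.3772 0.3792 0.0491] 0.0021
L 0.12812352817317918 0.14263585006935794 [0.432  0.4612]
M 0.12851132376255173 0.14543882840199843 [0.4352 0.4391]
R 0.12976355451809757 0.14255191062862546 [0.4421 0.386 ]
0.022329480252682218 0.05353122009179662 slot centre [0.4386 0.4125]
```

Run:
```python
from h import *
np.set_printoptions(precision=3,suppress=True)
T=pickle.load(open("top0.pkl","rb"));S=pickle.load(open("side0.pkl","rb"))
for n,a,b in(("tray corner",(250,76),(331,78)),("tray front left",(62,83),(208,38)),("heater corner",(199,198),(214,147)),("heater bl",(141,197),(180,121))):
    print(n,tri(T,a,S,b))
for u in((288,117),(268,252),(380,127),(362,267)): print("case",onplane(T,u,.2))
# reach checks
from workcell import *
def q(a): # tool down, tool y axis along world angle a
    y=np.array([np.cos(a),np.sin(a),0]);z=np.array([0,0,-1.]);r=R.from_matrix(np.c_[np.cross(y,z),y,z]).as_quat();return [r[3],*r[:3]]
for n,p,a in(("w",(.381,-.2925),.35),("v",(.6135,-.332),0),("a",(.489,-.348),0),("c",(.671,.190),1.4),("M",(.525,.1726),0),("S",(.414,.317),0),("L",(.4206,.199),0),("slot",(.4386,.4125),1.714)):
    for z in(.05,.32):
        for da in (0,np.pi):
            j=ik([*p,z],q(a+da));print(n,z,da>0,None if j is None else np.array(j))
```

```text
tray corner (array([0.861, 0.15 , 0.219]), np.float64(0.004901434536750438))
tray front left (array([0.853, 0.689, 0.201]), np.float64(0.01502645537630869))
heater corner (array([0.53 , 0.314, 0.076]), np.float64(0.00965378804222743))
heater bl (array([0.535, 0.482, 0.095]), np.float64(0.008017474274333046))
case [0.751 0.039 0.2  ]
case [0.367 0.09  0.2  ]
case [ 0.723 -0.221  0.2  ]
case [ 0.33  -0.168  0.2  ]
w 0.05 False [-0.726 -0.187  1.841 -0.     1.488 -1.076]
w 0.05 True [-0.726 -0.187  1.841 -0.     1.488  2.066]
w 0.32 False [-0.726 -0.198  1.369 -0.     1.97  -1.076]
w 0.32 True [-0.726 -0.198  1.369 -0.     1.97   2.066]
v 0.05 False [-0.545  0.394  1.22  -0.     1.528 -0.545]
v 0.05 True [-0.545  0.394  1.22  -0.     1.528  2.597]
v 0.32 False [-0.545  0.417  0.71  -0.     2.015 -0.545]
v 0.32 True [-0.545  0.417  0.71  -0.     2.015  2.597]
a 0.05 False [-0.675  0.139  1.521 -0.     1.482 -0.675]
a 0.05 True [-0.675  0.139  1.521 -0.     1.482  2.466]
a 0.32 False [-0.675  0.124  1.056 -0.     1.962 -0.675]
a 0.32 True [-0.675  0.124  1.056 -0.     1.962  2.466]
c 0.05
[... 279 characters left out ...]
0.05 True None
M 0.32 False [ 0.256 -0.006  1.191 -0.     1.957  0.256]
M 0.32 True None
S 0.05 False [ 0.588 -0.072  1.736 -0.     1.478  0.588]
S 0.05 True [ 0.588 -0.072  1.736 -0.     1.478 -2.553]
S 0.32 False [ 0.588 -0.089  1.271 -0.     1.96   0.588]
S 0.32 True [ 0.588 -0.089  1.271 -0.     1.96  -2.553]
L 0.05 False [ 0.369 -0.231  1.879 -0.     1.494  0.369]
L 0.05 True None
L 0.32 False [ 0.369 -0.237  1.403 -0.     1.976  0.369]
L 0.32 True None
slot 0.05 False [ 0.698  0.144  1.515 -0.     1.483 -1.016]
slot 0.05 True [ 0.698  0.144  1.515 -0.     1.483  2.126]
slot 0.32 False [ 0.698  0.129  1.05  -0.     1.962 -1.016]
slot 0.32 True [ 0.698  0.129  1.05  -0.     1.962  2.126]
```

```bash
cat >> h.py <<'E'
from workcell import *
def q(a): # tool down, tool y axis along world angle a
    y=np.array([np.cos(a),np.sin(a),0]);z=np.array([0,0,-1.]);r=R.from_matrix(np.c_[np.cross(y,z),y,z]).as_quat();return [r[3],*r[:3]]
H=.33
def st(n):
    s=read_state();print(n,"t%.1f"%s["clock"],np.round(s["ee_pos"],4),"gap mm %.1f"%(88*s["finger_gap"]),"ff %.1f"%s["finger_force"],np.round(s["contact_force"],1))
def pick(p,a,zg,effort):
    grip(1.0); move_ptp([*p,H],q(a)); move_straight([*p,zg+.08],rate=.25); move_straight([*p,zg],rate=.08); st("at")
    grip(0.0,effort); st("grip"); move_straight([*p,H],rate=.2); st("up")
def place(p,a,zg,floor):
    move_ptp([*p,H],q(a)); st("over"); move_straight([*p,zg+floor+.03],rate=.2); move_straight([*p,zg+floor+.001],rate=.04); hold(.2); st("down")
def release(p):
    grip(1.0); hold(.2); st("open"); move_straight([*p,H],rate=.2)
def snap(n):
    f=grab_frame(n); return f
E
python3 - <<'E'
from h import *
move_straight([.236,.552,.33]) if ik([.236,.552,.33],read_state()["tool_rot"]) is not None else None
pick((.381,-.2925),.35,.048,15)
E
```

```text
at t6.2 [ 0.3813 -0.2928  0.0487] gap mm 87.9 ff 0.0 [ 0.  -0.2 -0.2]
grip t7.0 [ 0.381  -0.2925  0.048 ] gap mm 36.7 ff 15.0 [ 0.2 -0.1 -0.5]
up t8.6 [ 0.3808 -0.2924  0.3289] gap mm 36.5 ff 15.0 [-0.9  0.4 -0.2]
```

Run:
```python
from h import *
p=(.525,.1726)
place(p,0,.048,.005); release(p)
pick((.6135,-.332),0,.034,10)
```

```text
over t10.3 [0.5252 0.1718 0.33  ] gap mm 36.6 ff 15.0 [-0.3 -0.  -0.5]
down t12.8 [0.5252 0.1726 0.0543] gap mm 36.7 ff 15.0 [ 0.3 -1.5 -1.2]
open t13.9 [0.525  0.1726 0.054 ] gap mm 87.7 ff 0.0 [-0.3  0.9 -0.5]
at t19.7 [ 0.6139 -0.3323  0.035 ] gap mm 87.9 ff 0.0 [-0.3  0.   0.8]
grip t20.7 [ 0.6135 -0.332   0.034 ] gap mm 24.0 ff 10.0 [-0.1 -0.5 -0.3]
up t22.3 [ 0.6134 -0.3319  0.3288] gap mm 24.3 ff 10.0 [0.6 0.  0.5]
```

Run:
```python
from h import *
p=(.414,.317)
place(p,0,.034,.005); release(p)
pick((.489,-.348),0,.058,30)
f=grab_frame("top");g=grab_frame("side")
pickle.dump(f,open("top1.pkl","wb"))
c=lambda im,x0,y0,x1,y1,k:cv2.resize(im[y0:y1,x0:x1],None,fx=k,fy=k,interpolation=cv2.INTER_CUBIC)
cv2.imwrite("pics/chk1.png",np.hstack([c(f["color"],180,180,270,260,5)[:400],c(g["color"],165,150,255,250,4)[:400,:350]]))
```

```text
over t24.8 [0.4146 0.3165 0.3299] gap mm 24.3 ff 10.0 [-0.   0.3 -0.8]
down t27.3 [0.4142 0.3171 0.0403] gap mm 24.3 ff 10.0 [ 0.5 -0.5 -0.7]
open t28.6 [0.414 0.317 0.04 ] gap mm 88.0 ff 0.0 [-0.3 -0.2 -0.3]
at t34.8 [ 0.4894 -0.3483  0.0588] gap mm 88.1 ff 0.0 [-0.4  0.1  0. ]
grip t35.4 [ 0.4893 -0.348   0.0582] gap mm 56.5 ff 30.0 [ 0.8 -0.5 -0.3]
up t36.9 [ 0.4888 -0.3479  0.3286] gap mm 56.9 ff 30.0 [ 0.2 -0.6 -3. ]
```

View pics/chk1.png

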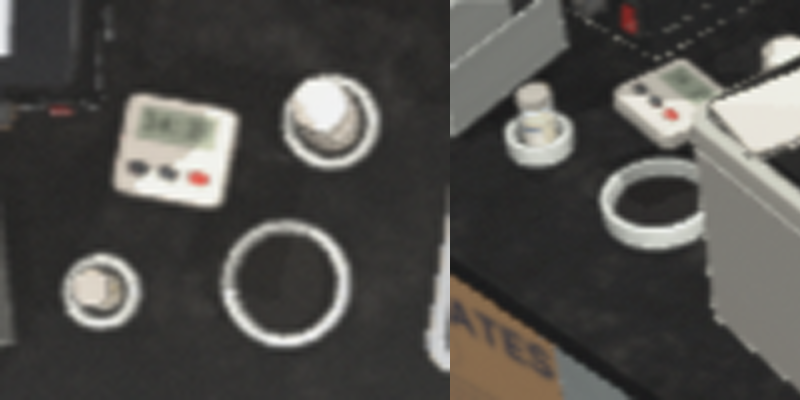

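Run:
```python
from h import *
p=(.4206,.199)
place(p,0,.058,.005); release(p)
pick((.671,.1905),1.401,.085,20)
p=(.4386,.4125)
place(p,1.714,.085,.004)
f=grab_frame("top");g=grab_frame("side")
c=lambda im,x0,y0,x1,y1,k:cv2.resize(im[y0:y1,x0:x1],None,fx=k,fy=k,interpolation=cv2.INTER_CUBIC)
cv2.imwrite("pics/chk2.png",np.hstack([c(f["color"],130,180,260,280,3),c(g["color"],120,90,250,190,3)]))
```

```text
over t39.0 [0.421  0.1984 0.3299] gap mm 56.1 ff 30.0 [ 0.4 -0.2 -2.7]
down t41.4 [0.4207 0.199  0.0642] gap mm 56.3 ff 30.0 [ 0.4  0.  -3.1]
open t42.3 [0.4206 0.199  0.064 ] gap mm 88.0 ff 0.0 [-0.2  0.1  0.1]
at t47.3 [0.6714 0.1906 0.086 ] gap mm 87.8 ff 0.0 [-0.6 -0.5  0.6]
grip t48.2 [0.6709 0.1905 0.0848] gap mm 37.9 ff 20.0 [0.4 0.5 0.1]
up t49.5 [0.6709 0.1905 0.3287] gap mm 37.9 ff 20.0 [-0.2 -0.1 -1.7]
over t50.8 [0.4395 0.4119 0.3297] gap mm 37.9 ff 20.0 [ 0.5 -0.7 -1.9]
down t53.0 [0.4387 0.4126 0.0903] gap mm 38.0 ff 20.0 [-0.3 -0.4 -0.7]
```

View pics/chk2.png

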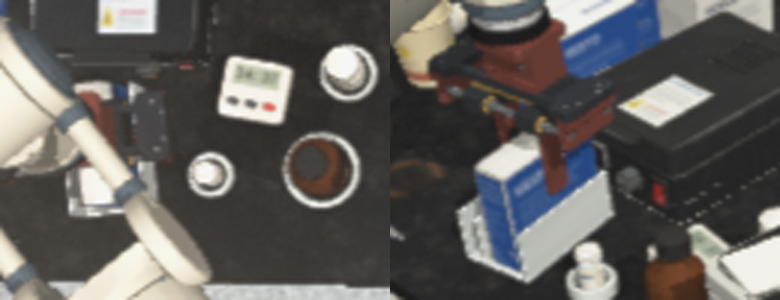

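```bash
python3 - <<'E'
from h import *
release((.4386,.4125)); set_joints([-1.2,.091,1.231,0,1.82,-.057])
f=grab_frame("top");g=grab_frame("side");pickle.dump(f,open("top0.pkl.new","wb"));st("end")
c=lambda im,x0,y0,x1,y1,k:cv2.resize(im[y0:y1,x0:x1],None,fx=k,fy=k,interpolation=cv2.INTER_CUBIC)
a=c(f["color"],140,180,270,265,6);b=c(g["color"],130,110,260,220,5)[:510]
cv2.imwrite("pics/end_t.png",a);cv2.imwrite("pics/end_s.png",b)
E
sed 's/top0.pkl/top0.pkl.new/' meas.py | sed -n 1,19p > m2.py
cat >> m2.py <<'E'
print("wb",blob((233,188,256,212),225,.093,cv2.fitEllipse)[:1]);print("vial",blob((192,228,209,246),215,.051,cv2.fitEllipse)[:1])
for t in(170,200):print("carton",blob((143,200,190,260),t,.116,cv2.minAreaRect)[:1])
print("timer",blob((200,195,232,225),120,.018,cv2.minAreaRect)[:1])
E
python3 m2.py
```

```text
open t54.2 [0.4386 0.4125 0.09  ] gap mm 88.3 ff 0.0 [-0.1  0.2  0.7]
end t59.1 [ 0.2493 -0.5456  0.2416] gap mm 87.9 ff 0.0 [ 0.6 -1.  -0.3]  File "m2.py", line 20
    print("wb",blob((233,188,256,212),225,.093,cv2.fitEllipse)[:1]);print("vial",blob((192,228,209,246),215,.051,cv2.fitEllipse)[:1])
    ^^^^^
IndentationError: expected an indented block after 'for' statement on line 19
```

View pics/end_t.png

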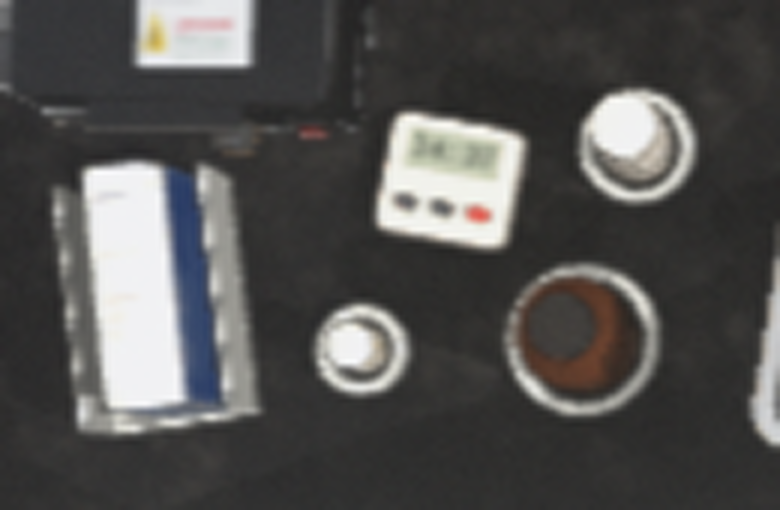

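View pics/end_s.png

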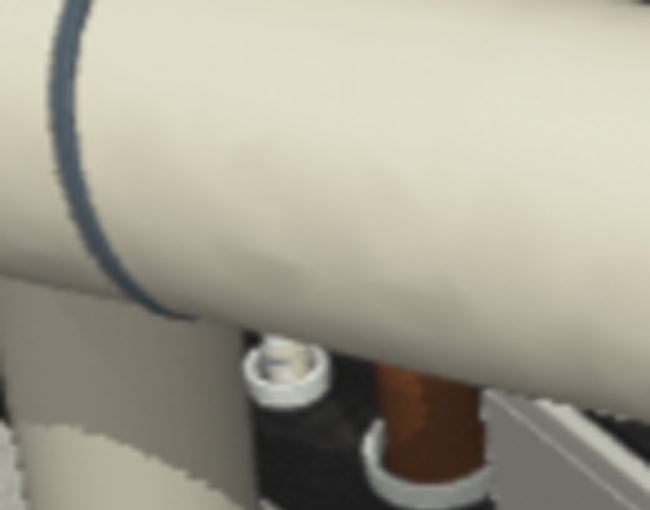

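```bash
sed -i 19d m2.py; sed -i '/^for n,b,z/,/print(n,t/{/^for n,b,z,th/d;/for t in th/d}' m2.py
cat >> m2.py <<'E'
print("amber",onplane(T,(232.9,233.8),.12))
E
python3 m2.py | grep -v "^[LMS] "
```

```text
wb [((0.5251673460006714, 0.17200125753879547), (0.02867915667593479, 0.029001690447330475), 177.9297332763672)]
vial [((0.4143163561820984, 0.3162248432636261), (0.019863111898303032, 0.020989583805203438), 164.76669311523438)]
carton [((0.4389648735523224, 0.4112318754196167), (0.12243977934122086, 0.03992180526256561), 8.211433410644531)]
carton [((0.4390034079551697, 0.4112495183944702), (0.12085507810115814, 0.0379699282348156), 8.206799507141113)]
timer [((0.5051926374435425, 0.2722235321998596), (0.07408858835697174, 0.06641308218240738), 80.52265167236328)]
amber [0.4215 0.1981 0.12  ]
```

The top view shows every item within 2 mm of its target. The carton at yaw 8.2° lies parallel to the slot, and the timer hasn't moved.

```bash
python3 -c "
from workcell import *
print(close_job())"
```

```text
the job is handed in; nothing more can be done
None
```

The job is handed in at about 59 s of the 118 s limit: the last top view put all three bottles in their own holders and the carton in the wide slot, each within about 2 mm of target, with the timer unmoved; the marker's final position was not measured, and no verdict came back.

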